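Fill the empty cell of the polishing caddy

ROBOT

A 7-joint arm with a two-finger parallel gripper is mounted at the origin on the work surface; the furniture and walls round the work are solid. World frame = base frame: x ahead of the robot, y to its left, z up, the work surface at z = 0. Lengths are in m, angles in rad, forces in N, time in s.
With the tool pointing down it reaches from about 0.35 to 0.9 m from the base axis. Payload 8.1 kg.
Tool frame: the origin (TCP) lies at the centre of the arm's flange, where the gripper is bolted on; the fingertips stand 178 mm ahead of it and the grasp point (between the pads) lies 159 mm ahead of it; z points along the fingers, y is the line along which they close (so a half turn about z gives the same grasp; the last joint's range is limited). The gripper opens to 92 mm and grips with 3 to 60 N. Pads are 19 mm wide; open, the fingers measure 130 mm over their backs; the gripper's body (75 mm by 190 mm) begins 47 mm behind the grasp point.
Start: joints at [-1.234, 0.434, 0.025, 1.573, -0.012, 1.134, -0.075], TCP at [0.266, 0.566, 0.405] pointing down, gripper open.
Joint ranges: [-2.62, 2.62], [-0.44, 2.09], [-1.27, 1.32], [0.08, 2.57], [-1.32, 4.46], [0.12, 2], [-2.74, 2.74]. Speed limits (rad/s): [2.22, 2.22, 3.01, 3.01, 3.14, 3.14, 3.14].

INTERFACE

Orientations are given as a rotation vector (axis times angle).
In Python, from cell import arm gives the robot as it stands. The module is installed in compiled form; this text tells all that it offers.
- The arm moves only by the shell command python3 -m inch 'ROWS' [FORCE]. ROWS is text: rows parted by semicolons, each of 5 numbers parted by spaces: the shift along the tool's x, y, z in m, then the turn about the tool's z in rad, then the finger opening in m, from 0 to 0.0918. In form: x y z roll fingers; .... A call has 1 to 5 rows; each row is the pose to reach, as a shift and turn from the pose commanded when the call began, along the tool's axes at that moment; what a row does not reach only later rows make up. A row lasts 1/10 s, in which the tool goes at most 50 mm and 8.59 degrees, less where a joint would pass 70% of its speed; a pose out of reach is approached as far as the arm can. A call with a gripper value outside its range is refused whole. The fingers move at their own pace and stop on an object; FORCE is the grip in N (left out, the last holds). Time passes only in rows, so rows that repeat a pose let the fingers close. It gives the time, the measured TCP pose, the force, the opening and the grip force at its end, in the units of the state.
- arm.observe(): the state, without advancing time (a new reading comes with each control period).
- arm.get_image(name): name is "side" or "top" or "wrist"; returns the picture (420x560x3 uint8, red, green, blue); there is no depth.
- arm.get_calibration(name): a dict with "intrinsics" (3x3 intrinsics, pixels), "distortion" ([k1, k2, p1, p2, k3] as OpenCV has them; the pictures are not rectified), "pose" (4x4, takes a point from camera to world coordinates). Camera axes: x right, y up, looking along -z (the intrinsics and any distortion apply to the point x, -y, -z); pixel columns grow to the right and rows downward; lengths in m; the calibration is good to about 2 mm. A picture is of the moment at which its call begins: read the wrist's pose just before it. get_calibration takes no time and is no camera call; for the wrist camera it gives the pose at the moment of the call.
- arm.sign_off(): hands the job in; it is judged then, once.
Trained networks look in the newest picture that a camera, given by its name, has taken for a name from the list of things; names that differ only in an ending like _2 or _b are one class to them, and where a whole thing is asked for, a point or a joint stands for the part that bears it (a point fixed in the world has none). Each returns a list of dicts, best first, with "conf" (0 to 1); they miss things now and then, are a little off and sometimes report something else, mostly with a low value. They report only what shows in the picture. A call takes as long as a camera call. They do not tell look-alikes from the thing itself.
- arm.look_for(camera, query): "point" ([row, column] in pixels, amid what is visible of it).
- arm.silhouettes(camera, query): "region" (420x560 bool, what is visible of it) and "point" ([row, column] in pixels, amid what is visible of it).
- arm.place_of(camera, query): "point" ([row, column] in pixels: a listed point, or the origin of a listed thing).
The state is a dict: "clock": time; "joints": joint angles; "dq": joint speeds; "joint_efforts": joint torques, N m; "position": TCP position; "ee_rot": TCP orientation; "force": force on the tool from outside, world axes, zero at the start; "ft_torque": the same for the moment, N m; "width": opening from 0.0 (shut) to 1.0 (fully open); "gripper_force": force on a finger pad.
Only numpy, scipy, OpenCV 4.12 (cv2) and the standard library are available. Lean on these libraries where they do the work, as an engineer would, in place of code of your own. Each camera call takes 0.05 s, during which the arm holds its last target. There are 200 camera calls.

TASK

One small, narrow oil pot, twin of those in the wooden caddy, is still out on the bench; find the empty cell in the near row of the caddy and stand the pot upright in it, on the cell's floor. Leave the two oil pots already in the caddy as they stand, and set the pot down rather than dropping it.

Things in the scene. Friction and masses are not known exactly. Their poses are not given: they have to be found in the camera images.
- pot_center (a point): centre (half-way up) of the loose oil pot: brown, black lid, 47 mm across, 58 mm tall, about 60 g, standing on the bench left of the caddy; z up its axis. Grip its upper half from above, so that the fingertips stay above the cell walls. A wider, shorter pot with a red lid (65 mm across, 42 tall), not wanted, stands 80 mm or more away. A flat tape roll and a yellow bar lie farther off.
- caddy: low fixed plywood caddy, 174 x 258 mm (x by y), turned up to 0.2 rad. Origin: centre of its underside; x away from the robot, y left. 2 rows of 3 cells, 78 mm inside, 84 mm pitch; walls 6 mm thick, 18 mm high; floor 6 mm thick. Near row: cell centres at x = -42, y = -84, 0, +84 mm, two with an oil pot, one empty. Far row (x = +42 mm): a fixed white bar, 30 mm tall, in each cell.
- stored_a_center (a point): centre (half-way up) of an oil pot like the loose one (47 mm across, 58 mm tall, loose, z up its axis) that already stands in the middle of a cell of the caddy's near row; which of the three cells varies. Leave it as it stands.
- stored_b_center (a point): centre (half-way up) of an oil pot like the loose one (47 mm across, 58 mm tall, loose, z up its axis) that already stands in the middle of a cell of the caddy's near row; which of the three cells varies. Leave it as it stands.
Not all that is in view belongs to the job. Leave any blue or turquoise look-alike of the part that bears pot_center alone.

How it is judged:
At the end, for the whole second after the job is handed in: The loose oil pot stands in the empty cell of the near row, upright within 0.17 rad, on the cell's floor (height within 6 mm), within 20 mm of the cell's centre along each caddy axis, released and at rest ((y of pot_center in the frame of caddy between -0.104 and -0.064 m or y of pot_center in the frame of caddy between -0.02 and 0.02 m or y of pot_center in the frame of caddy between 0.064 and 0.104 m) and x of pot_center in the frame of caddy between -0.062 and -0.022 m and z of pot_center in the frame of caddy between 0.029 and 0.041 m and angle between pot_center's own z axis and vertical below 0.17 rad and linear speed of pot below 0.02 m/s); the robot touches nothing.
It fails at once if a stored oil pot is moved more than 20 mm or tipped more than 0.25 rad ((distance of stored_a_center from where it was at the start of the episode above 0.02 m or angle between stored_a_center's own z axis and vertical above 0.25 rad) or (distance of stored_b_center from where it was at the start of the episode above 0.02 m or angle between stored_b_center's own z axis and vertical above 0.25 rad)).
It fails at once if the pot is dropped or thrown: it moves faster than 0.9 m/s with no finger on it (linear speed of pot above 0.9 m/s and contact force between the fingers and pot below 0.1 N).
It also fails if it takes over 38 s, if anything falls off the work surface, if the arm or the gripper's body presses on something with over 40 N, if the wrist force passes 120 N, or if a joint passes its speed limit or range.

## Working session

There is one attempt and no reset: what is moved stays moved. The work goes in short steps, Python scripts to look and compute and a shell command to move; the robot and the scene stay as the last step left them, time stands still between calls to the robot, and variables do not carry over. Pictures are saved under pics/ and viewed, at most 10 in all, crops included, and the job is handed in when it is done.

```bash
mkdir -p pics; cat > h.py <<'E'
import numpy as np, cv2
from cell import arm
def ray(c,p,cal=None):
    k=cal or arm.get_calibration(c)
    q=cv2.undistortPoints(np.array([[[p[1],p[0]]]],float),np.array(k["intrinsics"],float),np.array(k["distortion"],float))[0,0]
    T=np.array(k["pose"]); return T[:3,3],T[:3,:3]@np.array([q[0],-q[1],-1.])
def atz(c,p,z,cal=None):
    o,d=ray(c,p,cal); return o+d*(z-o[2])/d[2]
def proj(c,P,cal=None):
    k=cal or arm.get_calibration(c); T=np.array(k["pose"])
    X=(np.atleast_2d(P)-T[:3,3])@T[:3,:3]; X=X*[1,-1,-1]
    return cv2.projectPoints(X,np.zeros(3),np.zeros(3),np.array(k["intrinsics"],float),np.array(k["distortion"],float))[0][:,0,::-1]
def save(im,n): cv2.imwrite("pics/"+n,cv2.cvtColor(im,cv2.COLOR_RGB2BGR))
E
python3 - <<'E'
from h import *
s=arm.observe(); print(s["clock"],s["position"],s["ee_rot"])
t=arm.get_image("top"); save(t,"top.png")
for n,z in [("pot_center",.029),("stored_a_center",.035),("caddy",0)]:
    for r in arm.place_of("top",n): print(n,r["conf"],r["point"],atz("top",r["point"],z).round(4))
si=arm.get_image("side"); save(si,"side.png")
for n in ["pot_center","caddy"]:
    for r in arm.place_of("side",n): print("side",n,r["conf"],r["point"],atz("side",r["point"],.029 if n[0]=="p" else 0).round(4))
E
```

```text
0.0 [0.26604432 0.56529109 0.4039441 ] [-6.85387900e-01 -3.06573349e+00  2.44139546e-03]
pot_center 0.88 [211.5, 209.0] [0.5144 0.2944 0.029 ]
pot_center 0.82 [245.1, 148.6] [0.4326 0.4494 0.029 ]
stored_a_center 0.59 [203.2, 302.1] [0.5286 0.057  0.035 ]
caddy 0.81 [190.3, 334.4] [ 0.5654 -0.0317  0.    ]
side pot_center 0.86 [154.3, 205.6] [0.4166 0.425  0.029 ]
side pot_center 0.65 [173.2, 255.9] [0.5204 0.2993 0.029 ]
side pot_center 0.55 [166.0, 217.2] [0.435  0.3604 0.029 ]
side caddy 0.57 [270.6, 321.2] [ 0.5685 -0.0409  0.    ]
```

View pics/top.png

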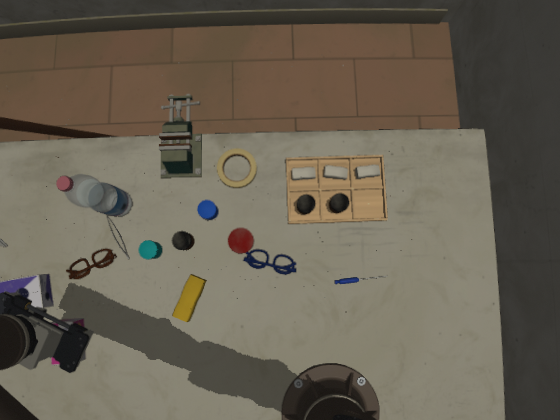

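View pics/side.png

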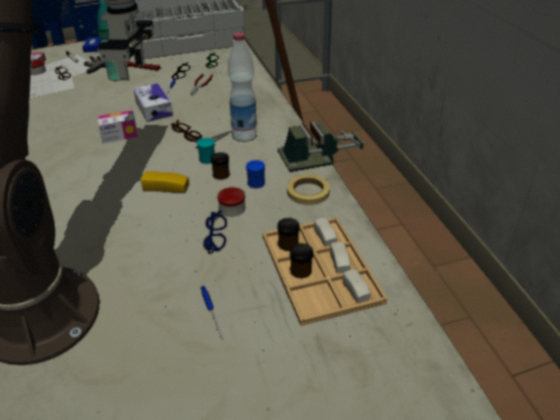

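The top view shows four candidates: the brown pot with a black lid at (240,183), a blue one at (210,207), a turquoise one at (249,149) and the wide red-lidded pot at (240,241). The brown one fits; in the side view it is at (166,220). The empty near cell is the right one, at top (205,368). I'll confirm both in one crop and measure.

```bash
python3 - <<'E'
from h import *
t=arm.get_image("top")
a=cv2.resize(t[190:280,120:260],None,fx=4,fy=4,interpolation=cv2.INTER_CUBIC)[:, :400]
b=cv2.resize(t[145:235,280:395],None,fx=3.4,fy=4,interpolation=cv2.INTER_CUBIC)
save(np.hstack([a,b[:360]]),"crop.png")
g=t.max(2)
def blob(r0,r1,c0,c1,thr=60):
    m=(g[r0:r1,c0:c1]<thr).astype(np.uint8)
    n,l,s,c=cv2.connectedComponentsWithStats(m); i=1+np.argmax(s[1:,4]); return c[i][::-1]+[r0,c0],s[i]
for n,box,z in [("pot",(225,256,168,198),.058),("A",(190,220,292,319),.064),("B",(190,220,326,352),.064)]:
    p,s=blob(*box); print(n,p.round(1),s, atz("top",p,z).round(4))
for r in arm.silhouettes("top","caddy")[:1]:
    m=r["region"].astype(np.uint8)
    cs=max(cv2.findContours(m,0,2)[0],key=cv2.contourArea)
    P=np.array([atz("top",(q[0][1],q[0][0]),.018)[:2] for q in cs])
    R=cv2.minAreaRect((P*1000).astype(np.float32)); print("caddy",r["conf"],R)
for n in ["pot_center"]:
  arm.get_image("side")
  for r in arm.silhouettes("side",n): print("side",r["conf"],r["point"],atz("side",r["point"],.029).round(4))
E
```

```text
pot [240.6 182.8] [  5   6  21  19 313] [0.4406 0.355  0.058 ]
A [203.9 305.2] [  5   5  18  19 273] [0.5227 0.0511 0.064 ]
B [202.9 338.4] [  3   4  20  19 291] [ 0.5232 -0.031   0.064 ]
caddy 0.91 ((566.7734985351562, -33.869781494140625), (260.0719909667969, 176.0446014404297), 89.72000122070312)
side 0.89 [166.1, 218.4] [0.4378 0.359  0.029 ]
side 0.74 [175.7, 253.5] [0.512  0.2904 0.029 ]
side 0.71 [149.0, 202.7] [0.4139 0.4538 0.029 ]
```

View pics/crop.png

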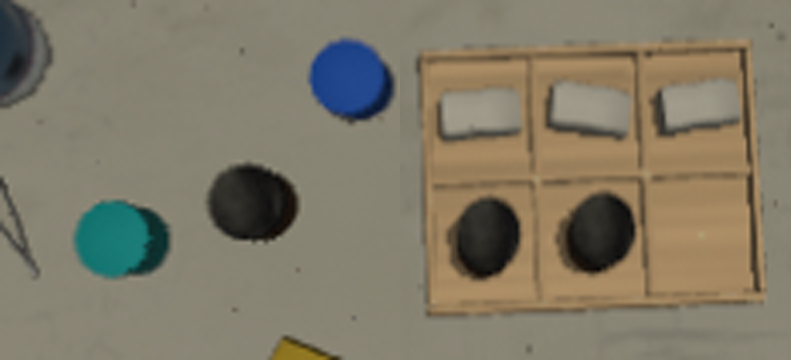

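The crop confirms it: the brown pot with the black lid is separate from the turquoise and blue ones, and the right near cell is empty. The pot is at about (0.440, 0.357) and the cell at about (0.525, -0.116). I'll hover over the pot with the fingers closing along world x.

```bash
cat >> h.py <<'E'
from scipy.spatial.transform import Rotation as Ro
def go(x,y,z,yaw=0.):
    "shift needed for TCP to x,y,z with tool y along world angle yaw"
    s=arm.observe(); R=Ro.from_rotvec(s["ee_rot"]).as_matrix()
    d=R.T@(np.array([x,y,z])-s["position"]); a=np.arctan2(R[1,1],R[0,1])
    print("t",round(s["clock"],2),"pos",np.round(s["position"],4),"shift",d.round(4),"roll",round(a-yaw,4),"tilt",R[:2,2].round(4),"w",s["width"],s["gripper_force"])
E
python3 -m inch '-0.045 -0.02 0.02 0.14 0.0918; -0.09 -0.04 0.04 0.28 0.0918; -0.135 -0.06 0.06 0.42 0.0918; -0.18 -0.08 0.08 0.56 0.0918; -0.22 -0.1 0.1 0.7 0.0918'
python3 -c "
from h import *
go(.440,.357,.30)"
```

```text
clock: 1.05
position: [0.4171, 0.3882, 0.3092]
ee_rot: [1.702, 2.64, 0.002]
force: [1.3, -0.1, -0.0]
width: 1.003
gripper_force: 0.0
t 1.05 pos [0.4171 0.3882 0.3092] shift [-0.0379  0.008   0.0092] roll 0.4252 tilt [0.001  0.0009] w 1.0034023964600083 0.0
```

```bash
python3 -m inch '-0.013 0.003 0.003 0.14 0.0918; -0.026 0.006 0.006 0.28 0.0918; -0.038 0.008 0.009 0.425 0.0918; -0.038 0.008 0.009 0.425 0.0918; -0.038 0.008 0.009 0.425 0.0918'
python3 - <<'E'
from h import *
go(.440,.357,.30)
cal=arm.get_calibration("wrist"); w=arm.get_image("wrist"); 
for r in arm.silhouettes("wrist","pot_center"): print(r["conf"],r["point"],r["region"].sum(),atz("wrist",r["point"],.045,cal).round(4))
for r in arm.place_of("wrist","pot_center"): print(r["conf"],r["point"],atz("wrist",r["point"],.029,cal).round(4))
p=proj("wrist",[[.44,.357,.058]],cal)[0]; print(p); 
cv2.circle(w,(int(p[1]),int(p[0])),4,(255,0,255),1); save(w,"w1.png")
E
```

```text
clock: 1.55
position: [0.4389, 0.3589, 0.3005]
ee_rot: [-2.21, -2.233, -0.0]
force: [-0.2, 0.7, -0.1]
width: 1.001
gripper_force: 0.0
t 1.55 pos [0.4389 0.3589 0.3005] shift [-0.0019  0.0011  0.0005] roll 0.0102 tilt [-0.      0.0002] w 1.0011979012055416 0.0
0.96 [102.4, 247.6] 4040 [0.418  0.4418 0.045 ]
0.84 [219.6, 280.4] 3645 [0.442  0.3569 0.045 ]
0.65 [277.7, 357.7] 1201 [0.505  0.3085 0.045 ]
0.97 [211.8, 280.2] [0.442  0.3586 0.029 ]
0.76 [103.1, 252.7] [0.4204 0.4422 0.029 ]
0.71 [285.1, 369.1] [0.52   0.2933 0.029 ]
[224.67135435 277.92730275]
```

View pics/w1.png

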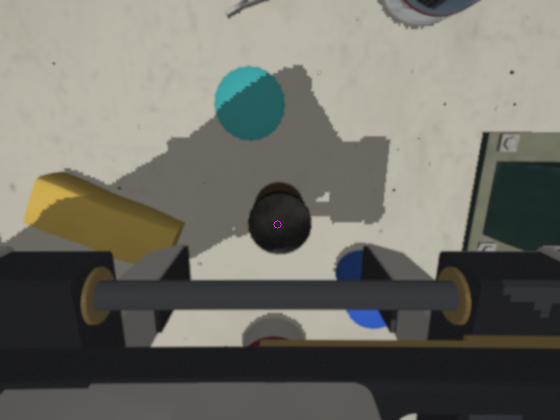

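The wrist view has the brown pot's lid at (222,280), on the prediction. The pot is at about (0.4415, 0.358), with turquoise at (103,250) and blue at (290,365), both clear of the fingers. I'll descend and grip.

```bash
python3 -m inch '0.001 0.0015 0.03 0 0.0918; 0.001 0.0015 0.055 0 0.0918; 0.001 0.0015 0.075 0 0.0918; 0.001 0.0015 0.092 0 0.0918; 0.001 0.0015 0.092 0 0.0918' 15
python3 -m inch '0 0 0 0 0.03; 0 0 0 0 0.03; 0 0 0 0 0.03; 0 0 0 0 0.03; 0 0 0 0 0.03' 15
python3 -c "
from h import *
go(.4415,.358,.208)"
```

```text
clock: 2.2
position: [0.4395, 0.3595, 0.2065]
ee_rot: [-2.212, -2.23, 0.006]
force: [0.4, -0.1, -0.5]
width: 0.998
gripper_force: 0.0
clock: 2.7
position: [0.4407, 0.3596, 0.2089]
ee_rot: [-2.215, -2.228, -0.001]
force: [0.2, -0.5, -0.3]
width: 0.617
gripper_force: 0.0
t 2.7 pos [0.4407 0.3596 0.2089] shift [-0.0016  0.0008  0.0009] roll 0.0061 tilt [0.0005 0.0006] w 0.6166587330634653 0.0
```

```bash
python3 -m inch '0 0 0 0 0.03; 0 0 0 0 0.03; 0 0 0 0 0.03; 0 0 0 0 0.03; 0 0 0 0 0.03' 15
python3 -m inch '0 0 -0.01 0 0.03; 0 0 -0.025 0 0.03; 0 0 -0.05 0 0.03; 0 0 -0.08 0 0.03; 0 0 -0.1 0 0.03'
python3 -c "
from h import *
go(.525,-.116,.308)"
```

```text
clock: 3.2
position: [0.4407, 0.3595, 0.2085]
ee_rot: [-2.215, -2.228, -0.0]
force: [-0.5, 0.1, 3.0]
width: 0.5
gripper_force: 15.0
clock: 3.7
position: [0.4408, 0.3594, 0.3107]
ee_rot: [2.215, 2.228, 0.002]
force: [0.7, 0.1, -1.3]
width: 0.495
gripper_force: 15.0
t 3.7 pos [0.4408 0.3594 0.3107] shift [-0.4759  0.0815  0.0023] roll 0.0057 tilt [0.0012 0.001 ] w 0.4948450378948355 14.999861419200897
```

```bash
python3 -m inch '-0.015 0.002 0 0 0.03; -0.045 0.007 0 0 0.03; -0.085 0.014 0 0 0.03; -0.125 0.021 0 0 0.03; -0.165 0.028 0 0 0.03'
python3 -m inch '-0.04 0.007 0 0 0.03; -0.08 0.014 0 0 0.03; -0.12 0.021 0 0 0.03; -0.16 0.028 0 0 0.03; -0.2 0.035 0 0 0.03'
python3 -m inch '-0.04 0.007 0 0 0.03; -0.075 0.012 0 0 0.03; -0.1 0.016 0 0 0.03; -0.11 0.018 0 0 0.03; -0.11 0.018 0 0 0.03'
python3 - <<'E'
from h import *
go(.525,-.116,.308)
cal=arm.get_calibration("wrist"); w=arm.get_image("wrist")
for r in arm.place_of("wrist","caddy"): print(r["conf"],r["point"],atz("wrist",r["point"],0,cal).round(4))
for r in arm.place_of("wrist","stored_a_center"): print(r["conf"],r["point"],atz("wrist",r["point"],.035,cal).round(4))
# overlay hypothesised empty-cell wall tops
for yaw,c in [(.01,(255,0,255))]:
    P=np.array([[.525+a*.039-yaw*b*.039,-.116+b*.039+yaw*a*.039,.018] for a,b in [(1,1),(1,-1),(-1,-1),(-1,1)]])
    cv2.polylines(w,[proj("wrist",P,cal)[:,::-1].round().astype(int)],True,c,1)
save(w,"w2.png")
E
```

```text
clock: 4.2
position: [0.4692, 0.1922, 0.308]
ee_rot: [-2.215, -2.228, 0.002]
force: [1.6, -0.8, -1.3]
width: 0.501
gripper_force: 15.0
clock: 4.7
position: [0.505, -0.0075, 0.308]
ee_rot: [-2.215, -2.227, 0.001]
force: [0.3, 0.3, 0.2]
width: 0.502
gripper_force: 15.0
clock: 5.2
position: [0.5239, -0.1166, 0.3081]
ee_rot: [-2.218, -2.225, 0.001]
force: [0.1, -0.0, -0.7]
width: 0.498
gripper_force: 15.0
t 5.2 pos [ 0.5239 -0.1166  0.3081] shift [0.0006 0.0011 0.0001] roll 0.003 tilt [-0.0007 -0.0004] w 0.49777661867809875 14.9998439848423
0.77 [110.2, 330.6] [ 0.5698 -0.0371  0.    ]
```

View pics/w2.png

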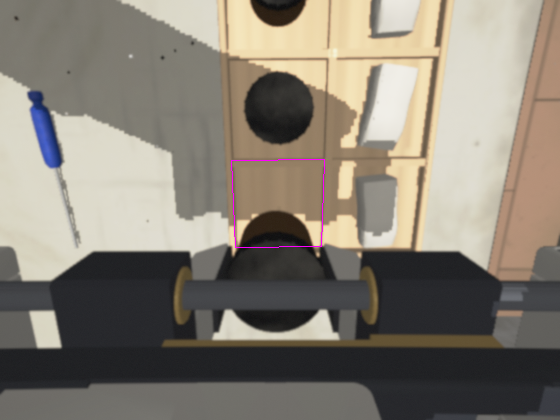

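The predicted cell outline, rows 159–247 and columns 232–325, sits on the real inner walls, and the neighbouring pot at (108,279) is clear. I'll lower the pot gently.

```bash
python3 -m inch '0 0.001 0.02 0 0.03; 0 0.001 0.045 0 0.03; 0 0.001 0.065 0 0.03; 0 0.001 0.08 0 0.03; 0 0.001 0.085 0 0.03'
python3 -m inch '0 0 0.002 0 0.03; 0 0 0.004 0 0.03; 0 0 0.006 0 0.03; 0 0 0.007 0 0.03; 0 0 0.007 0 0.03'
```

```text
clock: 5.85
position: [0.5248, -0.1132, 0.2219]
ee_rot: [-2.21, -2.229, 0.002]
force: [-0.4, 1.0, -0.5]
width: 0.499
gripper_force: 15.0
clock: 6.35
position: [0.5255, -0.115, 0.2166]
ee_rot: [2.215, 2.228, 0.001]
force: [0.2, -0.2, -0.8]
width: 0.5
gripper_force: 15.0
```

```bash
python3 -m inch '0 0 0.001 0 0.03; 0 0 0.001 0 0.03; 0 0 0.002 0 0.03; 0 0 0.002 0 0.03; 0 0 0.002 0 0.03'
python3 - <<'E'
from h import *
go(.525,-.116,.2145)
cal=arm.get_calibration("side"); w=arm.get_image("side"); save(cv2.resize(w[200:340,230:400],None,fx=4,fy=4,interpolation=cv2.INTER_CUBIC),"s2.png")
E
```

```text
clock: 6.85
position: [0.5255, -0.1151, 0.2145]
ee_rot: [2.215, 2.228, 0.0]
force: [0.1, 0.2, 2.4]
width: 0.497
gripper_force: 15.0
t 6.85 pos [ 0.5255 -0.1151  0.2145] shift [-0.0009 -0.0005  0.    ] roll 0.0058 tilt [0.0003 0.    ] w 0.4969765736769676 15.000274926424026
```

View pics/s2.png

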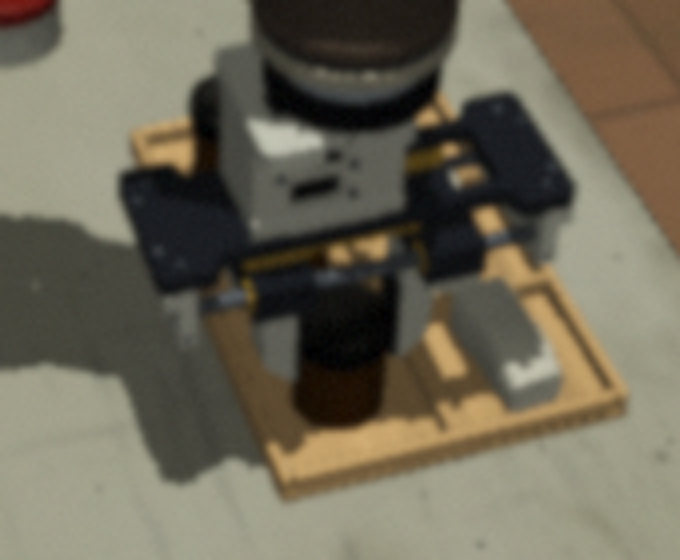

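The crop shows the pot standing in the middle of the right near cell, base at about (405,340), with light contact (2.4 N up) at the expected height. I'll release it, opening only part-way to stay clear of the white bar.

```bash
python3 -m inch '0 0 0 0 0.05; 0 0 0 0 0.056; 0 0 0 0 0.065; 0 0 0 0 0.07; 0 0 0 0 0.07'
python3 -m inch '0 0 -0.01 0 0.07; 0 0 -0.03 0 0.07; 0 0 -0.06 0 0.07; 0 0 -0.1 0 0.07; 0 0 -0.14 0 0.07'
python3 -m inch '0.03 0 -0.02 0 0.07; 0.07 0 -0.04 0 0.07; 0.11 0 -0.04 0 0.07; 0.15 0 -0.04 0 0.07; 0.18 0 -0.04 0 0.07'
python3 -m inch '0.03 -0.01 0 0 0.07; 0.06 -0.02 0 0 0.07; 0.08 -0.03 0 0 0.07; 0.08 -0.03 0 0 0.07; 0.08 -0.03 0 0 0.07'
python3 - <<'E'
from h import *
t=arm.get_image("top"); s=arm.get_image("side")
f=lambda i:cv2.resize(i,(400,400),interpolation=cv2.INTER_CUBIC)
save(np.hstack([f(t[140:240,270:400]),f(s[200:340,230:400])]),"end.png")
for r in arm.place_of("top","pot_center"): print(r["conf"],r["point"],atz("top",r["point"],.035).round(4))
E
```

```text
clock: 7.4
position: [0.5254, -0.1151, 0.2143]
ee_rot: [-2.215, -2.228, 0.0]
force: [-0.0, 0.7, -0.6]
width: 0.755
gripper_force: 0.0
clock: 7.9
position: [0.525, -0.1152, 0.3563]
ee_rot: [-2.215, -2.227, 0.001]
force: [0.6, -0.4, -0.2]
width: 0.763
gripper_force: 0.0
clock: 8.4
position: [0.5238, 0.0675, 0.3954]
ee_rot: [-2.213, -2.23, -0.002]
force: [0.2, 0.7, -0.7]
width: 0.763
gripper_force: 0.0
clock: 8.9
position: [0.4937, 0.1447, 0.395]
ee_rot: [2.214, 2.229, 0.001]
force: [0.9, 0.0, 0.4]
width: 0.763
gripper_force: 0.0
0.81 [197.1, 368.5] [ 0.5398 -0.1134  0.035 ]
0.61 [247.9, 148.0] [0.4253 0.449  0.035 ]
0.52 [210.5, 206.2] [0.5164 0.3006 0.035 ]
```

View pics/end.png

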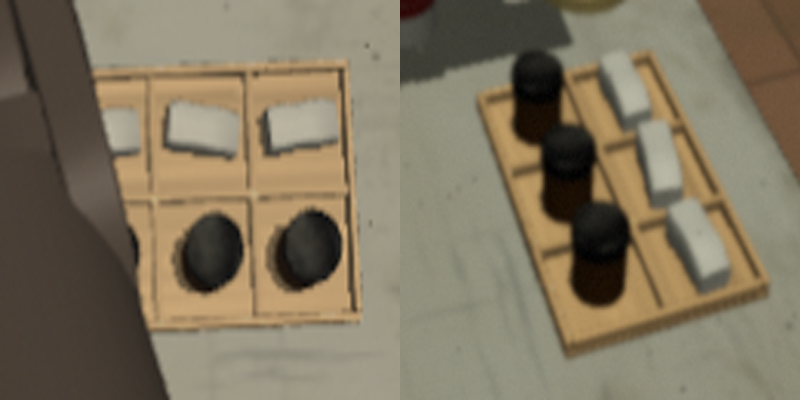

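In the top half the pot's lid is at (245,308), centred in the right cell. In the side half all three pots stand upright in their cells, with the stored ones unmoved.

```bash
python3 -c "
from cell import arm
print(arm.sign_off())"
```

```text
the job is handed in; nothing more can be done
None
```

The loose oil pot now stands upright on the floor of the empty right-hand cell in the caddy's near row; it was set down and released, the stored pots look unmoved, and the job is handed in at about 9 s with no verdict returned.

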